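# Press a freshly glued gift tray

## Robot

A 6-joint arm with a two-finger parallel gripper is mounted at the origin on a cart in front of the work surface, level with it; the furniture and walls round the work are solid. World frame = base frame: x ahead of the robot, y to its left, z up, the work surface at z = 0. Lengths are in m, angles in rad, forces in N, time in s.
With the tool pointing down it reaches from about 0.25 to 0.725 m from the base axis. Payload 4 kg.
Tool frame: the origin (TCP) lies midway between the tips of the shut fingers; the grasp point (between the pads) lies 19 mm behind it; z points along the fingers, y is the line along which they close (so a half turn about z gives the same grasp; the last joint's range is limited). The gripper opens to 85 mm and grips with 20 to 120 N. Pads are 22 mm wide; open, the fingers measure 114 mm over their backs; the gripper's body (76 mm by 85 mm) begins 54 mm behind the grasp point. The pads swing forward as they close: fully open they stand 13 mm farther back than shut.
Start: joints at [-1.265, 0.241, 0.005, 1.335, 0, 1.571], TCP at [0.151, -0.477, 0.231] pointing down, gripper open.
Joint ranges: [-2.72, 2.72], [-1.05, 1.87], [-1.09, 1.28], [-1.99, 2.15], [-1.42, 1.44], [-3.14, 3.14]. Speed limits (rad/s): [2.79, 2.79, 3.14, 3.14, 3.14, 3.14].

## Interface

Orientations are given as a unit quaternion [x, y, z, w].
In Python, from workcell import bot gives the robot as it stands.
- The arm moves only by the tool play_rows, never from a script. Its argument "moves" is a list of rows, each a list of 3 entries, a list of its own where there are three numbers: the opening, from -1 (shut) to 1 (fully open), then the shift along the tool's x, y, z in cm, then the turn, a rotation vector about the tool's x, y, z in rad. A call has 1 to 12 rows; each row shifts and turns the commanded pose from where the row before left it, along the tool's axes as they then stand; what a row does not reach is not made up. A row lasts 1/12 s, in which the tool goes at most 41.7 mm and 7.16 degrees, less where a joint would pass 70% of its speed; a pose out of reach is approached as far as the arm can. A call is refused whole if a number of a shift passes 4.17 or a number of a turn 0.125, either way. A call with a gripper value outside its range is refused whole. The fingers move at their own pace and stop on an object; the grip force is fixed at half the most. Time passes only in rows, so rows that do not move let the fingers close. It gives the time, the measured TCP pose, the force and the opening at its end, in the units of the state.
- bot.get_obs(): the state, without advancing time (a new reading comes with each control period).
- bot.camera(name): name is "scene" or "side" or "wrist"; returns (picture, depth): 384x512x3 uint8, red, green, blue; 384x512 float32, m along the optical axis (not along the pixel's ray), 0 where there is no reading.
- bot.camera_info(name): a dict with "K" (3x3 intrinsics, pixels), "world_from_camera" (4x4, takes a point from camera to world coordinates); the wrist camera has in their place "T_tool_cam" (4x4, takes a point from camera to tool coordinates, whose origin is the TCP and whose axes are the flange's). Camera axes: x right, y up, looking along -z (the intrinsics and any distortion apply to the point x, -y, -z); pixel columns grow to the right and rows downward; lengths in m; the calibration is good to about 2 mm. The wrist camera is an equidistant fisheye: a pixel r from the principal point sees the ray r / f radians off the axis. A picture is of the moment at which its call begins: read the wrist's pose just before it. camera_info takes no time and is no camera call.
- bot.job_done(): hands the job in, once; it reports no verdict.
The state is a dict: "clock": time; "joint_pos": joint angles; "joint_vel": joint speeds; "tau": joint torques, N m; "eef_pos": TCP position; "tool_rot": TCP orientation; "ft_force": force on the tool from outside, world axes, zero at the start; "ft_torque": the same for the moment, N m; "grip_width": finger opening in m.
Only numpy, scipy, OpenCV 4.12 (cv2) and the standard library are available. Lean on these libraries where they do the work, as an engineer would, in place of code of your own. Each camera call takes 0.05 s, during which the arm holds its last target. There are 200 camera calls.

## Task

Set the small wooden tray upright on the bed of the glue press, square and centred between the sliding jaw and the fence, and let go of it. Then wind the hand wheel clockwise by its crank grip until it feels firm and the gauge pointer stands between the two raised marks, without ever overwinding it well past the second mark, and leave the press tensioned like that.

Things in the scene. Friction and masses are not known exactly. Their poses are not given: they have to be found in the camera images.
- tray: Loose open-topped wooden tray with jointed corners and a cross wall, about 0.2 kg: 56 mm (its x) by 128 mm (its y) by 40 mm high, walls 8 mm. Origin at the centre of its underside, z up. It stands upright on the worktop, left of the press.
- press: Fixed bench glue press; place and yaw differ each time. Origin on the worktop; x away from the robot at yaw 0, y left along the jaw travel, z up. Left: steel bed 130 x 265 mm, top at z = 20 mm. Right: grey console, x = -155 to 78 mm; its face, with wheel and gauge, looks up and to the left: it climbs to -y at 0.52 rad (30 deg), from 62 mm high at y = -22 mm to 186 mm at y = -239 mm.
- bed (a point): Point on the bed top (z = 20 mm) where the tray's centre belongs, axes as press; the tray's 128 mm side lies along y. The untensioned fence has its inner face 66 mm to +y, so a tray centred here is 2 mm off the fence; up to 20 mm to the right is as good, as far as the jaw leaves room. Winding then carries the tray up to 20 mm to the left.
- jaw_face (a point): Centre of the pushing face of the sliding jaw (56 mm wide, 36 mm high) right of the tray's place. It moves to +y of the press by 4 mm per radian of the wheel, pushing the tray along until the fence is pressed. With the wheel at 0 it stands 150 mm from the fence.
- fence_face (a point): Centre of the inner face of the fence, an aluminium block 75 mm wide, 48 mm high (z = 22 to 70 mm) left of the tray's place. It is carried by a spring that yields to +y (preload 4 N, 2.7 N per mm, up to 24 mm); its travel drives the gauge.
- visor_tip (a point): Middle of the outer edge of a flat guard visor (clear plastic in an aluminium frame, 156 mm wide) that stands square off the console face, 140 mm up the slope from the wheel axis, and juts 170 mm out over the wheel. A vertical tool fouls it with the crank at the top of its circle: come in along the wheel axis.
- wheel_hub (a point): Centre of the outer face of the hand wheel, a steel disc 124 mm in diameter, 14 mm thick. Site z is the wheel axis, out of the console face: up and to the left (+y of the press), 0.52 rad (30 deg) from vertical; the point turns with the wheel and its -x points to the crank grip. At wheel angle 0 the crank grip is at the bottom of the slope.
- wheel (a joint): Hand wheel angle, rad, 0 to 13; grows clockwise seen facing the wheel (negative about wheel_hub z), which tightens. Starts at 0 to 1.5. Friction 0.24 N m (5 N at the grip) holds it where it is left. Once the tray is held tight, resistance grows by 0.043 N m (0.9 N) per rad to about 0.42 N m (9 N) at the set tension, 3.75 rad later; 7 to 10 rad in all.
- crank_grip (a point): Middle of the crank grip, a black round handle 22 mm in diameter, 47 mm long, parallel to the wheel axis at 48 mm from it, free to spin on its own axis. The point lies on the handle's axis, 27 mm out from the wheel's outer face; the free end is 22 mm further out.
- gauge (a joint): Angle of the gauge pointer (24 mm long, white dial 68 mm in diameter on the console face, 112 mm to -x of the wheel axis), rad: 0 without tension (down the slope, farther from the robot), growing clockwise seen facing it, 0.48 per rad of the wheel once the tray is held tight. The two raised black marks stand at 1.5 and 2.1, either side of straight up the slope (1.8); past 2.45 the press is overwound.
Things that resemble listed ones, but are neither listed nor needed, are in the scene too. What is shaped like the tray but green or turquoise is not meant.

How it is judged:
By the outcome, as a careful person would: the job done as asked, in the order asked, and still so for the second after the job is handed in, with the robot touching nothing.
It also fails if it takes over 72 s, if anything falls off the work surface, if the arm or the gripper's body presses on something with over 40 N, if the wrist force passes 120 N, or if a joint passes its speed limit or range.

## Working session

There is one attempt and no reset: what is moved stays moved. The work goes in short steps, Python scripts to look and compute and a tool call to move; the robot and the scene stay as the last step left them, time stands still between calls to the robot, and variables do not carry over. Pictures are saved under pics/ and viewed, on a budget of 10 in all, crops included, one or two more only if the job needs it, and the job is handed in when it is done.

Besides the shell and the picture viewer there is one more tool, called by a JSON object that holds its "fn" and its "kwargs". play_rows: Moves the arm, as the interface text tells. Its arguments: {"type":"object","properties":{"moves":{"type":"array"}},"required":["moves"]}

```bash
mkdir -p pics; ls; python3 - <<'E'
from workcell import bot
import cv2,numpy as np
o=bot.get_obs();print(o)
ims=[]
for n in ["scene","side"]:
    i=bot.camera_info(n);print(n,i)
    p,d=bot.camera(n);np.savez(f'{n}0.npz',p=p,d=d);cv2.imwrite(f'pics/{n}0.png',p[:,:,::-1])
i=bot.camera_info("wrist");print(i)
E
```

```text
pics
{'clock': 0.0, 'joint_pos': array([-1.26499089e+00,  2.41424729e-01,  3.70744550e-03,  1.33519758e+00,
        3.22979728e-06,  1.57082319e+00]), 'joint_vel': array([ 9.77620585e-04, -8.53973008e-05,  7.07575121e-04, -1.14655507e-03,
        4.68344029e-04,  6.55018685e-04]), 'tau': array([ 2.50549274e-04, -3.72320974e+01,  2.52405828e+01,  1.71649747e-02,
       -2.04296407e-05, -2.16965752e-06]), 'eef_pos': array([ 0.15033899, -0.47619198,  0.23040069]), 'tool_rot': array([ 9.88334627e-01,  1.52294263e-01, -1.59752464e-04, -1.04715260e-03]), 'ft_force': array([ 0.81722317,  0.55407259, -0.11627314]), 'ft_torque': array([-0.00297122,  0.00073742,  0.0483314 ]), 'grip_width': 0.0853220090898221}
scene {'K': array([[365.3038698 ,   0.        , 259.82339714],
       [  0.        , 365.3038698 , 189.88250597],
       [  0.        ,   0.        ,   1.        ]]), 'world_from_camera': array([[-0.48727801,  0.48271451, -0.72769969, -0.23112725],
       [-0.87322152, -0.26299694,  0.4102643 ,  0.5890625 ],
       [ 0.00665773,  0.8353558 ,  0.54966932,  0.7794928 ],
       [ 0.        
[... 293 characters left out ...]
      [-0.76389833,  0.36261771, -0.5338237 , -0.62536559],
       [-0.0089809 ,  0.82114829,  0.57064423,  1.06642125],
       [ 0.        ,  0.        ,  0.        ,  1.        ]])}
{'K': array([[297.31863964,   0.        , 255.05497689],
       [  0.        , 297.31863964, 190.77715374],
       [  0.        ,   0.        ,   1.        ]]), 'T_tool_cam': array([[-5.92039181e-04,  9.58625733e-01,  2.84668849e-01,
         7.26563311e-02],
       [ 9.99999734e-01,  6.88732903e-04, -2.39569807e-04,
        -1.00223916e-03],
       [-4.25718584e-04,  2.84668631e-01, -9.58625886e-01,
        -1.43101006e-01],
       [ 0.00000000e+00,  0.00000000e+00,  0.00000000e+00,
         1.00000000e+00]])}
```

View pics/scene0.png

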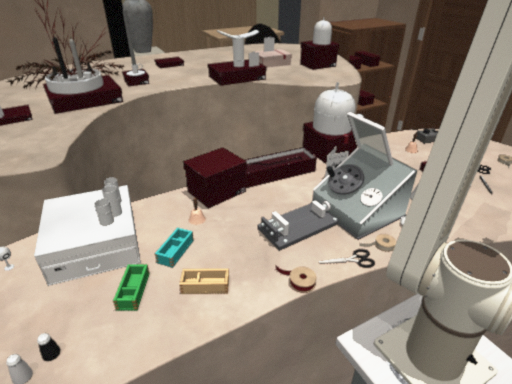

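View pics/side0.png

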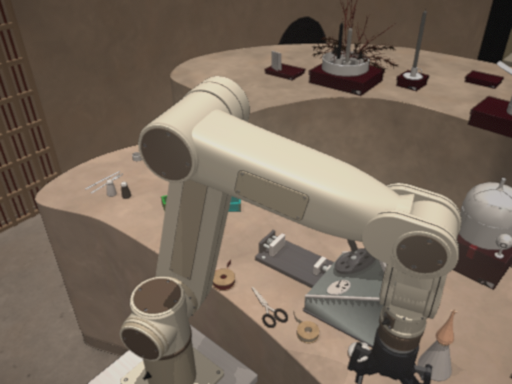

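The scene view shows three tray-like candidates: a wooden tray at (205,281), a green one at (131,287) and a turquoise one at (175,247). The wooden one matches the description. The press bed is at (298,222), the fence at (276,225), the jaw at (322,210), the wheel at (346,179) and the gauge at (372,197). In the side view the arm hides the tray.

```bash
cat > h.py <<'E'
import numpy as np,cv2
from scipy.spatial.transform import Rotation as R
from workcell import bot
def grab(n):
    o=bot.get_obs(); p,d=bot.camera(n); return p,d,o
def w2c(n,o=None):
    i=bot.camera_info(n)
    if n!='wrist': return i['K'],i['world_from_camera']
    T=np.eye(4);T[:3,:3]=R.from_quat(o['tool_rot']).as_matrix();T[:3,3]=o['eef_pos']
    return i['K'],T@i['T_tool_cam']
def rays(n,uv,o=None):
    K,T=w2c(n,o);uv=np.atleast_2d(uv).astype(float)
    x=(uv-K[:2,2])/K[0,0]
    if n=='wrist':
        r=np.linalg.norm(x,axis=1)+1e-12
        c=np.c_[x[:,0]/r*np.sin(r),-x[:,1]/r*np.sin(r),-np.cos(r)]
    else: c=np.c_[x[:,0],-x[:,1],-np.ones(len(x))]
    return T[:3,3],c@T[:3,:3].T,c
def cast(n,uv,z,o=None):
    c,r,_=rays(n,uv,o); return c+r*((z-c[2])/r[:,2])[:,None]
def cloud(n,d,o=None):
    v,u=np.mgrid[:384,:512]; c,r,cc=rays(n,np.c_[u.ravel(),v.ravel()],o)
    return (c+r*(d.ravel()/-cc[:,2])[:,None]).reshape(384,512,3)
def proj(n,P,o=None):
    K,T=w2c(n,o);q=(np.atleast_2d(P)-T[:3,3])@T[:3,:3]
    if n=='wrist':
        t=np.arctan2(np.hypot(q[:,0],q[:,1]),-q[:,2]);a=np.arctan2(-q[:,1],q[:,0])
        return np.c_[np.cos(a)*t,np.sin(a)*t]*K[0,0]+K[:2,2]
    return np.c_[q[:,0]/-q[:,2],q[:,1]/q[:,2]]*K[0,0]+K[:2,2]
E
python3 - <<'E'
from h import *
f=np.load('scene0.npz');p,d=f['p'],f['d'];W=cloud('scene',d)
hsv=cv2.cvtColor(p,cv2.COLOR_RGB2HSV);print(hsv[290,190],hsv[275,205],hsv[240,230])
box=np.zeros((384,512),bool);box[262:300,172:238]=1
z=W[...,2]
m=box&(z>0.034)&(z<.05)&(d>0);q=W[m];print(m.sum(),np.median(q[:,2]))
r=cv2.minAreaRect(q[:,:2].astype(np.float32));print('tray',r,cv2.boxPoints(r))
# press: bed top
box=np.zeros((384,512),bool);box[150:260,240:430]=1
m=box&(abs(z-.02)<.006)&(d>0);r=cv2.minAreaRect(W[m][:,:2].astype(np.float32));print('bed',m.sum(),r)
for uv in [(346,179),(372,197),(276,225),(322,210),(299,222),(330,150),(400,205)]:print(uv,W[uv[1],uv[0]].round(4))
# console plane
m=box&(z>.06)&(d>0);q=W[m]
best=0;rng=np.random.default_rng(0)
for _ in range(2000):
    a=q[rng.choice(len(q),3)];n=np.cross(a[1]-a[0],a[2]-a[0]);n/=np.linalg.norm(n)+1e-12;n*=np.sign(n[2])
    if abs(n[2]-.866)>.04: continue
    k=(abs((q-a[0])@n)<.002)
    if k.sum()>best:best=k.sum();K=k;N=n
c=q[K].mean(0);n=np.linalg.svd(q[K]-c)[2][2];n*=np.sign(n[2]);print('plane',best,n,n@c,'yaw',np.arctan2(-n[0],n[1]))
im=cv2.resize(p[120:310,160:430],None,fx=2.9,fy=2.9,interpolation=cv2.INTER_CUBIC);cv2.imwrite('pics/crop0.png',im[:,:,::-1])
E
```

```text
[ 17 107 145] [ 17 111 145] [ 14  48 221]
452 0.03996899107777946
tray ((0.45164141058921814, 0.3762781620025635), (0.12790459394454956, 0.05986559018492699), 61.90250015258789) [[0.39511645 0.33396035]
 [0.4479267  0.30576527]
 [0.5081664  0.41859597]
 [0.45535612 0.44679105]]
bed 2052 ((0.6576261520385742, -0.20923888683319092), (0.5826599597930908, 0.7582221627235413), 31.552757263183594)
(346, 179) [ 0.5464 -0.1847  0.1308]
(372, 197) [ 0.4397 -0.2052  0.1143]
(276, 225) [0.5334 0.0981 0.0498]
(322, 210) [ 0.5221 -0.0743  0.055 ]
(299, 222) [0.5383 0.0047 0.023 ]
(330, 150) [ 0.8443 -0.361   0.0636]
(400, 205) [ 0.4103 -0.3156  0.063 ]
plane 1890 [-0.02907554  0.49573159  0.86798894] -0.019998954231560732 yaw 0.05858465938469502
```

View pics/crop0.png

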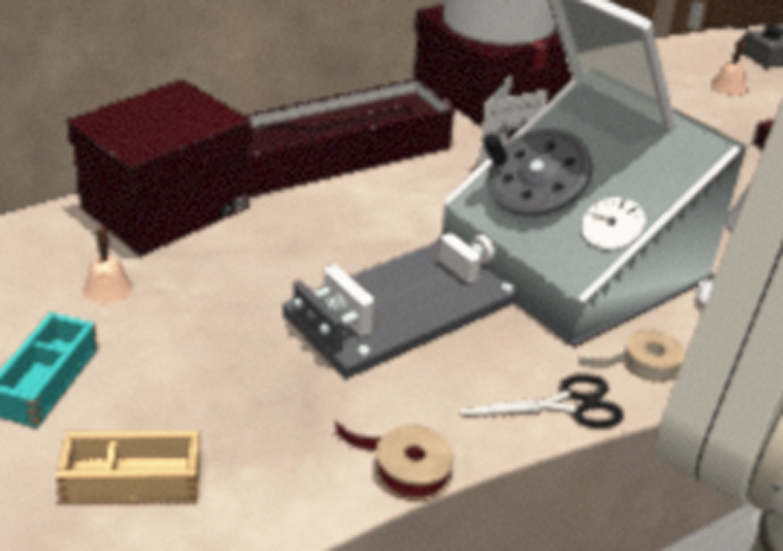

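Crop: the wooden tray is at crop (128,467), with its cross wall off-centre. It is clearly the wood-coloured one and not the turquoise. The crank grip is at crop (495,150), the gauge at (612,222), the fence's white block at (350,298) and the jaw at (460,258).

```bash
python3 - <<'E'
from h import *
f=np.load('scene0.npz');p,d=f['p'],f['d'];W=cloud('scene',d);z=W[...,2]
hsv=cv2.cvtColor(p,cv2.COLOR_RGB2HSV)
m=np.zeros((384,512),np.uint8);m[190:252,255:340]=1
b=(m>0)&(abs(z-.02)<.006)&(hsv[...,2]<120)&(hsv[...,1]<70)&(d>0)
q=W[b];r=cv2.minAreaRect(q[:,:2].astype(np.float32));print('bed',b.sum(),np.median(q[:,2]),r,hsv[222,299])
yaw=.0586
for it in (0.03,yaw,.09):
    c,s=np.cos(it),np.sin(it);X=W[...,0]*c+W[...,1]*s;Y=-W[...,0]*s+W[...,1]*c
    print(it,np.percentile(X[b],[1,3,50,97,99]).round(4),np.percentile(Y[b],[1,99]).round(4))
c,s=np.cos(yaw),np.sin(yaw);X=W[...,0]*c+W[...,1]*s;Y=-W[...,0]*s+W[...,1]*c
for nm,(u0,u1,v0,v1) in dict(fence=(265,292,205,240),jaw=(308,335,195,222)).items():
    k=np.zeros_like(b);k[v0:v1,u0:u1]=1;k&=(z>.028)&(z<.08)&(hsv[...,2]>130)&(d>0)
    print(nm,k.sum(),'z',np.percentile(z[k],[2,98]),'X',np.percentile(X[k],[2,98]),'Y',np.percentile(Y[k],[2,10,50,90,98]))
    t=k&(z>np.percentile(z[k],98)-.004);print(' top',t.sum(),cv2.minAreaRect(W[t][:,:2].astype(np.float32)))
# plane frame: face points
n=np.array([-.02907554,.49573159,.86798894]);D=-.02
h=W@n-D
w=np.zeros_like(b);w[160:200,325:365]=1
print('heights hub px',h[179,346],h[172,331])
up=np.array([np.sin(yaw)*.866,-np.cos(yaw)*.866,.5]);ax=np.array([np.cos(yaw),np.sin(yaw),0])
k=w&(hsv[...,2]<110)&(h>.012)&(h<.04)&(d>0);S=W@up;A=W@ax
print('disc',k.sum(),np.percentile(h[k],[5,50,95]),cv2.minEnclosingCircle(np.c_[A[k],S[k]].astype(np.float32)))
k2=w&(h>.045)&(h<.12)&(hsv[...,2]<90)&(d>0);print('grip',k2.sum(),A[k2].mean(),S[k2].mean(),np.percentile(h[k2],[2,50,98]),W[k2].mean(0))
g=np.zeros_like(b);g[180:215,355:390]=1;g&=(hsv[...,2]>170)&(abs(h)<.02)
print('dial',g.sum(),np.median(h[g]),cv2.minEnclosingCircle(np.c_[A[g],S[g]].astype(np.float32)))
v=np.zeros_like(b);v[100:175,330:400]=1;v&=(h>.05)&(d>0);print('visor',v.sum(),np.percentile(S[v],[5,50,95]),np.percentile(A[v],[5,95]),h[v].max())
E
```

```text
bed 1232 0.020681541588288388 ((0.5440475940704346, 0.004155337810516357), (0.13678231835365295, 0.2523241937160492), 3.9137895107269287) [170   7 116]
0.03 [0.4771 0.4786 0.5179 0.5969 0.601 ] [-0.1367  0.1133]
0.0586 [0.4782 0.4793 0.5172 0.5955 0.5992] [-0.1515  0.0974]
0.09 [0.4762 0.4782 0.5156 0.5937 0.5979] [-0.1675  0.0805]
fence 260 z [0.03143402 0.07279511] X [0.50598596 0.5762415 ] Y [0.04333449 0.04668598 0.05676824 0.07219027 0.08795605]
 top 69 ((0.5387290120124817, 0.08259781450033188), (0.07684653252363205, 0.01526433415710926), 4.410305500030518)
jaw 273 z [0.03095819 0.0703388 ] X [0.51617421 0.5816799 ] Y [-0.16421216 -0.15849751 -0.13498963 -0.10344912 -0.10198867]
 top 33 ((0.5506989359855652, -0.12713100016117096), (0.05065606161952019, 0.013825519010424614), 8.168840408325195)
heights hub px 0.026078045949757173 0.054867825999873346
disc 739 [0.01651523 0.0207669  0.02564542] ((0.543466329574585, 0.2576364278793335), 0.06375832110643387)
grip 44 0.5833254950423767 0.2352264635379522 [0.04646858 0.06395925 0.07324324] [ 0.59305602 -0.14876345  0.15307901]
dial 574 0.0024297391232892436 ((0.429612398147583, 0.2517399787902832), 0.06789126247167587)
visor 956 [0.39071716 0.39458424 0.39997439] [0.46994809 0.61381307] 0.17894756101846085
```

```bash
cat >> h.py <<'E'
def down(yaw): # tool pointing down, tool x at world angle yaw
    return R.from_matrix(np.array([[np.cos(yaw),np.sin(yaw),0],[np.sin(yaw),-np.cos(yaw),0],[0,0,-1]]))
def plan(tgt,Rt,rot_rows=0,pos_rows=1,p0=None,R0=None):
    """turn first (rot_rows), then straight shift in pos_rows; prints per-row numbers"""
    o=bot.get_obs();p0=o['eef_pos'] if p0 is None else np.array(p0);R0=R.from_quat(o['tool_rot']) if R0 is None else R0
    rv=(R0.inv()*Rt).as_rotvec()
    dt=Rt if rot_rows else R0
    dp=dt.inv().apply(np.array(tgt)-p0)*100
    print('turn total',rv.round(4),'per row',(rv/max(rot_rows,1)).round(4),'| shift cm total',dp.round(2),'per row',(dp/pos_rows).round(3))
E
python3 - <<'E'
from h import *
Rt=down(np.radians(61.9))
plan([.32,0,.25],Rt,7,14)
plan([.4516,.3763,.15],Rt,1,12,p0=[.32,0,.25])
E
```

```text
turn total [-0.0018 -0.0008 -0.7746] per row [-3.000e-04 -1.000e-04 -1.107e-01] | shift cm total [50.   -7.47 -1.95] per row [ 3.572 -0.533 -0.139]
turn total [-0.0018 -0.0008 -0.7746] per row [-0.0018 -0.0008 -0.7746] | shift cm total [39.39 -6.12 10.  ] per row [ 3.283 -0.51   0.833]
```

{"fn": "play_rows", "kwargs": {"moves": [[1,[0,0,0],[0,0,-0.11]],[1,[0,0,0],[0,0,-0.11]],[1,[0,0,0],[0,0,-0.11]],[1,[0,0,0],[0,0,-0.11]],[1,[0,0,0],[0,0,-0.11]],[1,[0,0,0],[0,0,-0.11]],[1,[0,0,0],[0,0,-0.11]],[1,[3.6,-0.5,-0.2],[0,0,0]],[1,[3.6,-0.5,-0.2],[0,0,0]],[1,[3.6,-0.5,-0.2],[0,0,0]],[1,[3.6,-0.5,-0.2],[0,0,0]],[1,[3.6,-0.5,-0.2],[0,0,0]]]}}

```text
clock: 1.1
eef_pos: [0.214, -0.3047, 0.2409]
tool_rot: [0.859, 0.512, 0.0, -0.001]
ft_force: [0.9, -1.0, 0.1]
grip_width: 0.0852
```

{"fn": "play_rows", "kwargs": {"moves": [[1,[3.6,-0.6,-0.2],[0,0,0]],[1,[3.6,-0.6,-0.2],[0,0,0]],[1,[3.6,-0.6,-0.2],[0,0,0]],[1,[3.6,-0.6,-0.2],[0,0,0]],[1,[3.6,-0.6,-0.2],[0,0,0]],[1,[3.6,-0.6,-0.2],[0,0,0]],[1,[3.6,-0.6,-0.2],[0,0,0]],[1,[3.6,-0.6,0],[0,0,0]],[1,[3.6,-0.6,0],[0,0,0]],[1,[0,0,0],[0,0,0]],[1,[0,0,0],[0,0,0]]]}}

```text
clock: 2.02
eef_pos: [0.3203, 0.0061, 0.2549]
tool_rot: [0.857, 0.515, -0.001, -0.0]
ft_force: [-0.4, -0.4, -0.4]
grip_width: 0.0853
```

```bash
python3 - <<'E'
from h import *
import pickle
p,d,o=grab('wrist');np.savez('wrist1.npz',p=p,d=d);pickle.dump(o,open('wrist1.pkl','wb'))
s,ds,_=grab('side');np.savez('side1.npz',p=s,d=ds)
im=np.vstack([cv2.resize(p,(512,384))[60:],cv2.resize(s[150:384,150:450],None,fx=1.7,fy=1.05)[:250,:512]])
cv2.imwrite('pics/w1.png',im[:,:,::-1]);print(im.shape,(d>0).mean())
plan([.4516,.3763,.12],down(np.radians(61.9)),0,12)
E
```

```text
Traceback (most recent call last):
ValueError: all the input array dimensions except for the concatenation axis must match exactly, but along dimension 1, the array at index 0 has size 512 and the array at index 1 has size 510
```

```bash
python3 - <<'E'
from h import *
p=np.load('wrist1.npz')['p'];s=np.load('side1.npz')['p']
im=np.vstack([p[60:],cv2.resize(s[200:384,150:450],(512,250))])
cv2.imwrite('pics/w1.png',im[:,:,::-1])
plan([.4516,.3763,.12],down(np.radians(61.9)),0,12)
E
```

```text
turn total [-0.0008  0.0009 -0.0041] per row [-0.0008  0.0009 -0.0041] | shift cm total [39.03 -6.07 13.47] per row [ 3.253 -0.506  1.122]
```

View pics/w1.png

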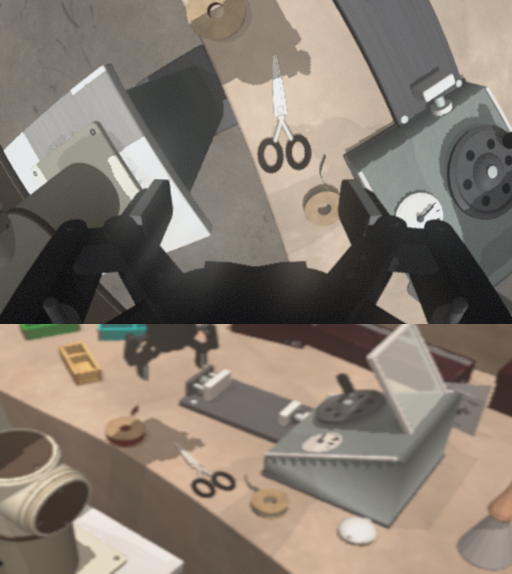

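The wrist view shows the near bed edge, the jaw at (438,90 in the crop), the gauge at (420,210) and the wheel at (490,170). The lower half, the side view, shows the whole press and the tray with nothing in front of them.

{"fn": "play_rows", "kwargs": {"moves": [[1,[3.3,-0.5,0.7],[0,0,0]],[1,[3.3,-0.5,0.7],[0,0,0]],[1,[3.3,-0.5,0.7],[0,0,0]],[1,[3.3,-0.5,0.7],[0,0,0]],[1,[3.3,-0.5,0.7],[0,0,0]],[1,[3.3,-0.5,0.7],[0,0,0]],[1,[3.3,-0.5,0.7],[0,0,0]],[1,[3.3,-0.5,0.7],[0,0,0]],[1,[3.3,-0.5,0.7],[0,0,0]],[1,[3.3,-0.5,0.7],[0,0,0]],[1,[3,-0.5,0.7],[0,0,0]],[1,[3,-0.5,0.7],[0,0,0]]]}}

```text
clock: 3.12
eef_pos: [0.455, 0.3746, 0.1705]
tool_rot: [0.86, 0.51, -0.0, 0.0]
ft_force: [0.2, 0.1, 0.1]
grip_width: 0.0854
```

```bash
python3 - <<'E'
from h import *
p,d,o=grab('wrist');p2,d,o=grab('wrist');print(o['eef_pos'],o['joint_pos'].round(3))
W=cloud('wrist',d,o);z=W[...,2];hsv=cv2.cvtColor(p2,cv2.COLOR_RGB2HSV)
m=(z>.032)&(z<.048)&(d>0)&(hsv[...,0]<28)&(hsv[...,1]>60)&(np.hypot(W[...,0]-.452,W[...,1]-.376)<.09)
q=W[m];print(m.sum(),np.median(q[:,2]))
r=cv2.minAreaRect(q[:,:2].astype(np.float32));print(r)
# side press
f=np.load('side1.npz');s,ds=f['p'],f['d'];W=cloud('side',ds);z=W[...,2];h2=cv2.cvtColor(s,cv2.COLOR_RGB2HSV)
t=(z>.034)&(z<.046)&(h2[...,0]<28)&(h2[...,1]>60)&(np.hypot(W[...,0]-.452,W[...,1]-.376)<.09)
print('tray side',t.sum(),cv2.minAreaRect(W[t][:,:2].astype(np.float32)))
yaw=.062;c,sn=np.cos(yaw),np.sin(yaw);X=W[...,0]*c+W[...,1]*sn;Y=-W[...,0]*sn+W[...,1]*c
reg=(X>.46)&(X<.62)&(ds>0)
b=reg&(abs(z-.02)<.005)&(Y>-.09)&(Y<.03)
for i in range(8):
    k=b&(Y>-.09+i*.015)&(Y<-.075+i*.015);print('bedX',np.percentile(X[k],[1,99]).round(4),end=' ')
print()
k=reg&(z>.03)&(z<.08)&(Y>.02)&(Y<.12);print('fence',k.sum(),np.percentile(X[k],[1,99]),np.percentile(Y[k],[1,5,10,50]))
k&=(z>.066)&(z<.074);print(cv2.minAreaRect(W[k][:,:2].astype(np.float32)))
k=reg&(z>.03)&(z<.075)&(Y>-.125)&(Y<-.08);print('jaw',k.sum(),np.percentile(X[k],[1,99]),np.percentile(Y[k],[80,90,95,99]),z[k].max())
k&=(z>z[k].max()-.008);print(cv2.minAreaRect(W[k][:,:2].astype(np.float32)))
# console plane from side
q=W[(X>.38)&(X<.62)&(Y<-.15)&(Y>-.37)&(z>.05)&(ds>0)]
rng=np.random.default_rng(0);best=0
for _ in range(1500):
    a=q[rng.choice(len(q),3)];n=np.cross(a[1]-a[0],a[2]-a[0]);n/=np.linalg.norm(n)+1e-12;n*=np.sign(n[2])
    if abs(n[2]-.866)>.04: continue
    kk=abs((q-a[0])@n)<.002
    if kk.sum()>best:best=kk.sum();K=kk
c0=q[K].mean(0);n=np.linalg.svd(q[K]-c0,full_matrices=False)[2][2];n*=np.sign(n[2]);print('plane',best,n,n@c0,np.arctan2(-n[0],n[1]))
E
```

```text
[0.45606258 0.37940684 0.16797547] [6.930e-01 4.560e-01 1.500e-01 1.263e+00 2.000e-03 2.760e+00]
3207 0.04003962990047305
((0.4501621127128601, 0.3769450783729553), (0.12780387699604034, 0.055819641798734665), 61.74174499511719)
tray side 179 ((0.4496696889400482, 0.37198930978775024), (0.1340108960866928, 0.057122912257909775), 61.78373336791992)
bedX [0.4785 0.6045] bedX [0.4785 0.6045] bedX [0.4775 0.6061] bedX [0.4771 0.6082] bedX [0.4802 0.6041] bedX [0.4772 0.6054] bedX [0.4774 0.6078] bedX [0.4772 0.6047] 
fence 396 [0.49900954 0.58212215] [0.03613092 0.03723335 0.03784283 0.05115119]
((0.5345876812934875, 0.0942419096827507), (0.07545612007379532, 0.04884367063641548), 4.536637306213379)
jaw 119 [0.51280078 0.56995205] [-0.1127703  -0.11051209 -0.10929087 -0.10846562] 0.06378211519706345
((0.5455667972564697, -0.08334190398454666), (0.05519995838403702, 0.01581840217113495), 1.822793960571289)
plane 1616 [-0.03078924  0.50130356  0.86472352] -0.02413688554386702 0.061341302657195916
```

```bash
python3 - <<'E'
from h import *
plan([.4502,.3769,.012],down(np.radians(61.74)),1,6)
E
```

```text
turn total [-0.0014  0.0019 -0.0032] per row [-0.0014  0.0019 -0.0032] | shift cm total [-0.18 -0.43 15.64] per row [-0.03  -0.072  2.606]
```

{"fn": "play_rows", "kwargs": {"moves": [[1,[-0.2,-0.4,2.6],[0,0,0]],[1,[0,0,2.6],[0,0,0]],[1,[0,0,2.6],[0,0,0]],[1,[0,0,2.6],[0,0,0]],[1,[0,0,2.6],[0,0,0]],[1,[0,0,2.6],[0,0,0]],[1,[0,0,0],[0,0,0]],[1,[0,0,0],[0,0,0]]]}}

```text
clock: 3.88
eef_pos: [0.4483, 0.3727, 0.0143]
tool_rot: [0.86, 0.511, -0.002, 0.0]
ft_force: [0.1, 0.5, -0.1]
grip_width: 0.0856
```

{"fn": "play_rows", "kwargs": {"moves": [[-1,[0,0,0],[0,0,0]],[-1,[0,0,0],[0,0,0]],[-1,[0,0,0],[0,0,0]],[-1,[0,0,0],[0,0,0]],[-1,[0,0,0],[0,0,0]],[-1,[0,0,0],[0,0,0]]]}}

```text
clock: 4.38
eef_pos: [0.4503, 0.377, 0.018]
tool_rot: [0.859, 0.512, 0.003, 0.0]
ft_force: [1.0, -2.1, 7.1]
grip_width: 0.0549
```

{"fn": "play_rows", "kwargs": {"moves": [[-1,[0,0,-0.5],[0,0,0]],[-1,[0,0,-1.5],[0,0,0]],[-1,[0,0,-3],[0,0,0]],[-1,[0,0,-3],[0,0,0]],[-1,[0,0,-3],[0,0,0]],[-1,[0,0,-3],[0,0,0]],[-1,[0,0,0],[0,0,0]],[-1,[0,0,0],[0,0,0]]]}}

```text
clock: 5.05
eef_pos: [0.4494, 0.3772, 0.1579]
tool_rot: [0.859, 0.513, 0.003, -0.001]
ft_force: [-0.8, 0.1, -2.9]
grip_width: 0.0545
```

```bash
python3 - <<'E'
from h import *
p,d,o=grab('wrist');print(o['eef_pos'],o['ft_force'],o['grip_width'])
W=cloud('wrist',d,o);z=W[...,2];hsv=cv2.cvtColor(p,cv2.COLOR_RGB2HSV)
m=(d>0)&(hsv[...,0]<28)&(hsv[...,1]>60)&(np.hypot(W[...,0]-o['eef_pos'][0],W[...,1]-o['eef_pos'][1])<.1)&(z>.06)
q=R.from_quat(o['tool_rot']).inv().apply(W[m]-o['eef_pos'])
print(m.sum(),np.percentile(q[:,2],[1,5,50]))
zt=np.percentile(q[:,2],5);t=q[q[:,2]<zt+.006]
print('tray in tool',cv2.minAreaRect(t[:,:2].astype(np.float32)),t.min(0),t.max(0))
yaw=.062;Rt=down(np.pi/2+yaw)
plan([.5421,.0026,.16],Rt,9,12)
E
```

```text
[0.44936295 0.37716916 0.15791519] [-0.78915118  0.13413311 -2.896187  ] 0.054472000647778795
29311 [-0.09455336 -0.08405602 -0.01626524]
tray in tool ((0.011265624314546585, -0.0010227039456367493), (0.134195938706398, 0.023737218230962753), 82.51973724365234) [-0.0073981  -0.06876502 -0.10581546] [ 0.02206235  0.06643965 -0.07806347]
turn total [ 3.000e-04 -7.000e-04 -5.567e-01] per row [ 0.     -0.0001 -0.0619] | shift cm total [-37.87   7.06  -0.43] per row [-3.155  0.588 -0.036]
```

{"fn": "play_rows", "kwargs": {"moves": [[-1,[-1.5,0,0],[0,0,-0.062]],[-1,[-1.5,0,0],[0,0,-0.062]],[-1,[-1.5,0,0],[0,0,-0.062]],[-1,[-1.5,0,0],[0,0,-0.062]],[-1,[-1.5,0,0],[0,0,-0.062]],[-1,[-1.5,0,0],[0,0,-0.062]],[-1,[-1.5,0,0],[0,0,-0.062]],[-1,[-1.5,0,0],[0,0,-0.062]],[-1,[-1.5,0,0],[0,0,-0.061]],[-1,[-2.5,0.5,0],[0,0,0]],[-1,[-2.5,0.5,0],[0,0,0]],[-1,[-2.5,0.5,0],[0,0,0]]]}}

```text
clock: 6.1
eef_pos: [0.4337, 0.1714, 0.1532]
tool_rot: [0.684, 0.729, -0.002, -0.001]
ft_force: [0.7, 0.3, -2.4]
grip_width: 0.0546
```

```bash
cat > look.py <<'E'
from h import *
p,d,o=grab('wrist');print(o['eef_pos'],o['tool_rot'])
W=cloud('wrist',d,o);hsv=cv2.cvtColor(p,cv2.COLOR_RGB2HSV)
q=R.from_quat(o['tool_rot']).inv().apply((W-o['eef_pos']).reshape(-1,3)).reshape(384,512,3)
m=(d>0)&(hsv[...,0]<28)&(hsv[...,1]>60)&(abs(q[...,1])<.035)&(abs(q[...,0])<.09)
print(np.histogram(q[m][:,2],np.arange(-.05,.03,.006)))
t=m&(q[...,2]<-.014)&(q[...,2]>-.032)
r=cv2.minAreaRect(q[t][:,:2].astype(np.float32));print('tray in tool',t.sum(),r,np.median(q[t][:,2]))
cv2.imwrite('pics/w_last.png',p[:,:,::-1])
E
python3 look.py; python3 - <<'E'
from h import *
plan([.5421,.0026,.16],down(np.pi/2+.062),1,8)
E
```

```text
[0.43368896 0.17141328 0.1531866 ] [ 0.68445951  0.72904708 -0.00212254 -0.00101479]
(array([  33,  343,  306,  251, 8488, 2033, 1054,  986, 1089, 8612, 2064,
          0,    0]), array([-0.05 , -0.044, -0.038, -0.032, -0.026, -0.02 , -0.014, -0.008,
       -0.002,  0.004,  0.01 ,  0.016,  0.022,  0.028]))
tray in tool 10772 ((0.011839978396892548, -3.3657997846603394e-05), (0.05755997076630592, 0.1058841273188591), 89.79109191894531) -0.021977786016738523
turn total [-0.0041  0.0058 -0.0033] per row [-0.0041  0.0058 -0.0033] | shift cm total [-17.1    9.72  -0.69] per row [-2.138  1.215 -0.086]
```

{"fn": "play_rows", "kwargs": {"moves": [[-1,[-2.1,1.2,-0.1],[0,0,0]],[-1,[-2.1,1.2,-0.1],[0,0,0]],[-1,[-2.1,1.2,-0.1],[0,0,0]],[-1,[-2.1,1.2,-0.1],[0,0,0]],[-1,[-2.1,1.2,-0.1],[0,0,0]],[-1,[-2.1,1.2,-0.1],[0,0,0]],[-1,[-2.1,1.2,0],[0,0,0]],[-1,[-2.1,1.2,0],[0,0,0]],[-1,[0,0,0],[0,0,0]],[-1,[0,0,0],[0,0,0]]]}}

```text
clock: 6.98
eef_pos: [0.5406, 0.0103, 0.1591]
tool_rot: [0.686, 0.728, -0.001, -0.002]
ft_force: [-1.0, -0.1, -1.4]
grip_width: 0.0548
```

```bash
python3 look.py; python3 - <<'E'
from h import *
plan([.5421,.0026,.10],down(np.pi/2+.062),1,1)
p,d,o=grab('wrist');W=cloud('wrist',d,o);z=W[...,2]
yaw=.062;c,sn=np.cos(yaw),np.sin(yaw);X=W[...,0]*c+W[...,1]*sn;Y=-W[...,0]*sn+W[...,1]*c
hsv=cv2.cvtColor(p,cv2.COLOR_RGB2HSV);br=(hsv[...,2]>120)&(hsv[...,1]<60)
reg=(X>.46)&(X<.62)&(d>0)
k=reg&(abs(z-.02)<.005)&(hsv[...,1]<60)&(Y<.1)&(Y>-.2);print('bed',k.sum(),np.percentile(X[k],[1,99]),np.percentile(Y[k],[1,99]))
k=reg&(z>.03)&(z<.078)&(Y>.02)&(Y<.12)&br;print('fence',k.sum());
if k.sum():print(np.percentile(X[k],[1,99]),np.percentile(Y[k],[1,5,10,50]))
t=k&(z>.064);
if t.sum()>20:print(cv2.minAreaRect(W[t][:,:2].astype(np.float32)), np.percentile(Y[t],[1,5,50,99]))
k=reg&(z>.03)&(z<.075)&(Y>-.14)&(Y<-.08)&br;print('jaw',k.sum())
if k.sum():print(np.percentile(X[k],[1,99]),np.percentile(Y[k],[50,90,95,99]))
E
```

```text
[0.5406146  0.01034791 0.15905222] [ 0.68565462  0.72792363 -0.00141094 -0.0017146 ]
(array([  27,  319,  304,  263, 8448, 2055, 1047, 1010, 1071, 8495, 2168,
          0,    0]), array([-0.05 , -0.044, -0.038, -0.032, -0.026, -0.02 , -0.014, -0.008,
       -0.002,  0.004,  0.01 ,  0.016,  0.022,  0.028]))
tray in tool 10766 ((0.01189042255282402, 5.681253969669342e-05), (0.05768011882901192, 0.10578490793704987), 89.79000091552734) -0.021939754365573258
turn total [-0.0045 -0.0007 -0.0008] per row [-0.0045 -0.0007 -0.0008] | shift cm total [-0.86  0.14  5.93] per row [-0.861  0.138  5.928]
bed 4583 [0.47906412 0.60726362] [-0.06456757  0.09302507]
fence 2628
[0.50751426 0.5783968 ] [0.04159743 0.04242177 0.04337782 0.05214796]
((0.5372200608253479, 0.10116896778345108), (0.0736115351319313, 0.053404439240694046), 3.7689101696014404) [0.04119585 0.04186086 0.04869489 0.05587221]
jaw 0
```

View pics/w_last.png

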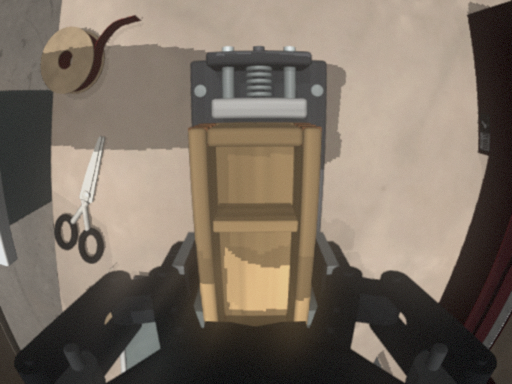

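The wrist view shows the tray held square over the bed. Its left end at (255,130) faces the fence block at (258,108), and the fence is centred on the tray.

{"fn": "play_rows", "kwargs": {"moves": [[-1,[-0.3,0.1,1],[0,0,0]],[-1,[-0.3,0.1,2],[0,0,0]],[-1,[0,0,2],[0,0,0]],[-1,[0,0,2],[0,0,0]],[-1,[0,0,1.5],[0,0,0]],[-1,[0,0,1],[0,0,0]],[-1,[0,0,0.5],[0,0,0]],[-1,[0,0,0],[0,0,0]],[-1,[0,0,0],[0,0,0]],[-1,[0,0,0],[0,0,0]]]}}

```text
clock: 7.92
eef_pos: [0.545, 0.0055, 0.0624]
tool_rot: [0.685, 0.729, 0.001, 0.001]
ft_force: [-0.1, 0.9, -2.2]
grip_width: 0.0548
```

```bash
cat > look2.py <<'E'
from h import *
p,d,o=grab('wrist');W=cloud('wrist',d,o);z=W[...,2];print(o['eef_pos'],o['ft_force'])
yaw=.062;c,sn=np.cos(yaw),np.sin(yaw);X=W[...,0]*c+W[...,1]*sn;Y=-W[...,0]*sn+W[...,1]*c
hsv=cv2.cvtColor(p,cv2.COLOR_RGB2HSV);br=(hsv[...,2]>120)&(hsv[...,1]<60);wood=(hsv[...,0]<28)&(hsv[...,1]>60)
reg=(X>.46)&(X<.62)&(d>0)&(Y<.1)&(Y>-.2)
k=reg&(abs(z-.02)<.006)&(hsv[...,1]<60)&(Y>-.02);print('bed',k.sum(),np.percentile(X[k],[1,99]),np.median(z[k]))
k=reg&(z>.03)&(z<.078)&(Y>.03)&br;print('fence X',np.percentile(X[k],[1,99]),'Y',np.percentile(Y[k],[1,5,10]))
k=reg&wood&(z>.03);t=k&(z>np.percentile(z[k],90)-.007)
r=cv2.minAreaRect(W[t][:,:2].astype(np.float32));print('tray',np.median(z[t]),r,'X',np.percentile(X[t],[1,99]),'Y',np.percentile(Y[t],[1,99]))
E
python3 look2.py
```

```text
[0.54498578 0.0055     0.06236242] [-0.13445593  0.87413968 -2.16338688]
bed 13351 [0.47925809 0.60652106] 0.020535720531700274
fence X [0.50736119 0.57838257] Y [0.0410727  0.04202042 0.04315003]
tray 0.14485742547174696 ((0.5456205606460571, 0.017894726246595383), (0.02463606186211109, 0.13338586688041687), 83.4755859375) X [0.52301307 0.56660246] Y [-0.01797002 -0.00713359]
```

```bash
sed -i 's/^k=reg&wood&(z>.03).*/zr=o["eef_pos"][2]+.022;t=reg\&wood\&(abs(z-zr)<.007)/' look2.py; python3 look2.py
```

```text
[0.54504527 0.00540529 0.06246064] [ 0.32903847  0.85082818 -2.27466966]
bed 13344 [0.47918852 0.60649436] 0.020493910499694942
fence X [0.50719616 0.57834725] Y [0.04102514 0.0419868  0.04317247]
tray 0.0844221863469841 ((0.5482714176177979, 0.01753263548016548), (0.06579498946666718, 0.1059364378452301), 3.880668878555298) X [0.51659541 0.57172672] Y [-0.06082522  0.03611798]
```

{"fn": "play_rows", "kwargs": {"moves": [[-1,[-0.2,-0.1,0.7],[0,0,0]],[-1,[0,0,0.7],[0,0,0]],[-1,[0,0,0.4],[0,0,0]],[-1,[0,0,0.3],[0,0,0]],[-1,[0,0,0.2],[0,0,0]],[-1,[0,0,0.1],[0,0,0]],[-1,[0,0,0],[0,0,0]],[-1,[0,0,0],[0,0,0]]]}}

```text
clock: 8.68
eef_pos: [0.5426, 0.0031, 0.0381]
tool_rot: [0.685, 0.729, -0.0, -0.0]
ft_force: [-3.5, -0.2, 5.2]
grip_width: 0.0548
```

```bash
python3 look2.py
```

```text
[0.54261889 0.00313364 0.03809949] [-3.53761082 -0.17709347  5.21362334]
bed 18273 [0.47938055 0.60626541] 0.020540782474510633
fence X [0.5074727  0.57815754] Y [0.04104808 0.04192107 0.0430242 ]
tray 0.060179277580202986 ((0.5465641021728516, 0.01566953957080841), (0.06720754504203796, 0.10509967803955078), 3.7670743465423584) X [0.51408225 0.56922139] Y [-0.06302301  0.03396468]
```

{"fn": "play_rows", "kwargs": {"moves": [[0.4,[0,0.1,0],[0,0,0]],[0.8,[0,0,0],[0,0,0]],[1,[0,0,0],[0,0,0]],[1,[0,0,0],[0,0,0]],[1,[0,0,0],[0,0,0]],[1,[0,0,-1],[0,0,0]],[1,[0,0,-2],[0,0,0]],[1,[0,0,-3],[0,0,0]],[1,[0,0,-3.5],[0,0,0]],[1,[0,0,-3.5],[0,0,0]],[1,[0,0,-3.5],[0,0,0]],[1,[0,0,-3.5],[0,0,0]]]}}

```text
clock: 9.73
eef_pos: [0.5438, 0.0033, 0.24]
tool_rot: [0.685, 0.729, 0.0, 0.0]
ft_force: [0.9, 0.1, -0.3]
grip_width: 0.0855
```

{"fn": "play_rows", "kwargs": {"moves": [[1,[-2,0,-2],[0,0,0]],[1,[-2,0,-2],[0,0,0]],[1,[0,0,0],[0,0,0]],[1,[0,0,0],[0,0,0]]]}}

```text
clock: 10.07
eef_pos: [0.5473, -0.0373, 0.2792]
tool_rot: [0.685, 0.728, 0.001, 0.001]
ft_force: [0.3, 0.2, -0.4]
grip_width: 0.0856
```

```bash
sed -i 's/^zr=.*;t=reg/t=reg/; s/abs(z-zr)<.007/abs(z-.06)<.007/' look2.py; cat >> look2.py <<'E'
k=reg&(z>.03)&(z<.075)&(Y>-.13)&(Y<-.09)&br&~wood;print('jaw',k.sum(),np.percentile(X[k],[1,99]) if k.sum() else 0,np.percentile(Y[k],[50,90,95,99]) if k.sum() else 0)
# wheel
n=np.array([-.0308*.98,.5*np.cos(.062),.866]);n=np.array([-.5*np.sin(.062),.5*np.cos(.062),.866])
up=np.array([np.sin(.062)*.866,-np.cos(.062)*.866,.5]);A=X;S=W@up;H=W@n
rg=(X>.36)&(X<.64)&(Y<-.12)&(Y>-.4)&(d>0)
k=rg&(S>.15)&(S<.37)&(H<.03)&(H>-.06);q=H[k];hist,e=np.histogram(q,np.arange(-.06,.03,.001));H0=e[hist.argmax()]+.0005;print('face H0',H0)
h=H-H0;dk=hsv[...,2]<120
k=rg&(h>.012)&(h<.035)&(abs(A-.5428)<.075)&(abs(S-.256)<.075);print('disc',k.sum(),np.percentile(h[k],[10,50,90]),np.percentile(A[k],[1,99]),np.percentile(S[k],[1,99]),cv2.minEnclosingCircle(np.c_[A[k],S[k]].astype(np.float32)))
k=rg&(h>.045)&(h<.09)&(abs(A-.5428)<.075)&(abs(S-.256)<.075);print('grip',k.sum())
if k.sum():print('A,S',np.median(A[k]),np.median(S[k]),'ranges',np.percentile(A[k],[2,98]),np.percentile(S[k],[2,98]),'h',np.percentile(h[k],[5,50,99]))
cv2.imwrite('pics/w_last2.png',p[:,:,::-1])
E
python3 look2.py
```

```text
[ 0.54732543 -0.03729086  0.27916116] [ 0.30587652  0.1898343  -0.41344227]
bed 4031 [0.47892307 0.60683609] 0.020471019761247655
fence X [0.50755514 0.57764118] Y [0.04136497 0.04249924 0.04360264]
tray 0.06005345149768232 ((0.5422960519790649, 0.003688853234052658), (0.05595353618264198, 0.1266714334487915), 4.001508712768555) X [0.51412968 0.56936244] Y [-0.09257496  0.03270992]
jaw 547 [0.51625232 0.57162715] [-0.11252351 -0.10597802 -0.10527824 -0.10497217]
face H0 -0.021499999999999964
disc 5807 [0.01831702 0.0202854  0.0249261 ] [0.48533606 0.60151345] [0.19873679 0.28800379] ((0.5435317754745483, 0.2578011453151703), 0.06240066885948181)
grip 340
A,S 0.5853662584646389 0.23716545514029924 ranges [0.57664279 0.59579421] [0.22777845 0.2473624 ] h [0.05447145 0.07046576 0.07329829]
```

View pics/w_last2.png

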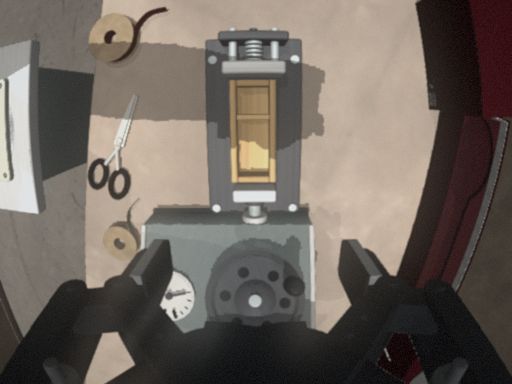

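The tray stands in the middle of the bed at (252,130), free and square between the fence (253,68) and the jaw (254,196). The crank grip is at (293,286) and the gauge at (178,293).

```bash
cat >> h.py <<'E'
YAW=.062;ax=np.array([np.cos(YAW),np.sin(YAW),0]);n=np.array([-.5*np.sin(YAW),.5*np.cos(YAW),.8660]);up=np.array([np.sin(YAW)*.866,-np.cos(YAW)*.866,.5]);H0=-.0215
Rw=R.from_matrix(np.c_[-up,ax,-n])
def wp(A,S,h): return A*ax+S*up+(h+H0)*n
E
python3 - <<'E'
from h import *
pre=wp(.5862,.2376,.15);print(pre,wp(.5862,.2376,.036))
plan(pre,Rw,5,5);plan(wp(.5862,.2376,.036),Rw,1,6,p0=pre,R0=Rw)
E
```

```text
[ 0.59384178 -0.10491858  0.230081  ] [ 0.59737352 -0.16180906  0.131357  ]
turn total [ 4.00e-04 -5.24e-01 -9.00e-04] per row [ 1.000e-04 -1.048e-01 -2.000e-04] | shift cm total [-3.78  4.3   7.67] per row [-0.756  0.86   1.533]
turn total [0. 0. 0.] per row [0. 0. 0.] | shift cm total [ 0.   0.  11.4] per row [0.  0.  1.9]
```

{"fn": "play_rows", "kwargs": {"moves": [[1,[0,0,0],[0,-0.105,0]],[1,[0,0,0],[0,-0.105,0]],[1,[0,0,0],[0,-0.105,0]],[1,[0,0,0],[0,-0.105,0]],[1,[0,0,0],[0,-0.104,0]],[1,[-1.3,1.4,2.2],[0,0,0]],[1,[-1.3,1.4,2.2],[0,0,0]],[1,[-1.2,1.5,2.2],[0,0,0]],[1,[0,0,0],[0,0,0]],[1,[0,0,0],[0,0,0]]]}}

```text
clock: 10.95
eef_pos: [0.5922, -0.0998, 0.2361]
tool_rot: [0.661, 0.704, -0.179, 0.187]
ft_force: [0.3, -0.3, 0.1]
grip_width: 0.0855
```

```bash
cat > look3.py <<'E'
from h import *
import sys
p,d,o=grab('wrist');W=cloud('wrist',d,o)
A=W@ax;S=W@up;h=W@n-H0;T=o['eef_pos'];print('tcp A,S,h',T@ax,T@up,T@n-H0,'q',o['joint_pos'].round(2),'f',o['ft_force'].round(1))
dk=(d>0)&(abs(A-.5433)<.07)&(abs(S-.2578)<.07)
q=R.from_quat(o['tool_rot']).inv().apply((W-T).reshape(-1,3)).reshape(W.shape)
k=dk&(h>.014)&(h<.03);print('disc',k.sum(),np.median(h[k]),cv2.minEnclosingCircle(np.c_[A[k],S[k]].astype(np.float32)))
k=dk&(h>.045)&(h<.08);print('grip',k.sum())
if k.sum():print('A',np.percentile(A[k],[2,98]),'S',np.percentile(S[k],[2,98]),'h',np.percentile(h[k],[5,99]))
cv2.imwrite(f'pics/{sys.argv[1]}.png',p[:,:,::-1])
E
python3 look3.py w3
```

```text
tcp A,S,h 0.5849243686892444 0.23605548306669458 0.1577894001782265 q [ 0.09  0.43  0.19  1.35 -0.52  1.6 ] f [ 0.3 -0.3  0.1]
disc 10341 0.02039240467087313 ((0.543684184551239, 0.25780829787254333), 0.06277889758348465)
grip 628
A [0.5783145  0.59743238] S [0.22728298 0.24566917] h [0.04977744 0.07305673]
```

{"fn": "play_rows", "kwargs": {"moves": [[1,[-0.1,0.2,2],[0,0,0]],[1,[0,0,2],[0,0,0]],[1,[0,0,2],[0,0,0]],[1,[0,0,2],[0,0,0]],[1,[0,0,2],[0,0,0]],[1,[0,0,1.5],[0,0,0]],[1,[0,0,0.5],[0,0,0]],[1,[0,0,0],[0,0,0]],[1,[0,0,0],[0,0,0]]]}}

```text
clock: 11.75
eef_pos: [0.5996, -0.1596, 0.1365]
tool_rot: [0.661, 0.704, -0.177, 0.189]
ft_force: [1.0, 0.4, -0.6]
grip_width: 0.0854
```

{"fn": "play_rows", "kwargs": {"moves": [[-1,[0,0,0],[0,0,0]],[-1,[0,0,0],[0,0,0]],[-1,[0,0,0],[0,0,0]],[-1,[0,0,0],[0,0,0]],[-1,[0,0,0],[0,0,0]],[-1,[0,0,0],[0,0,0]],[-1,[0,0,0],[0,0,0]],[-1,[0,0,0],[0,0,0]]]}}

```text
clock: 12.42
eef_pos: [0.5989, -0.1602, 0.1365]
tool_rot: [0.661, 0.704, -0.178, 0.189]
ft_force: [-3.8, 3.4, 5.1]
grip_width: 0.0197
```

```bash
python3 look3.py w4; python3 - <<'E'
from h import *
o=bot.get_obs();print(o['grip_width'],o['ft_force']@np.c_[ax,up,n])
p,d,_=grab('side');cv2.imwrite('pics/s4.png',p[200:384,150:450,::-1])
E
```

```text
tcp A,S,h 0.5878267195713766 0.2388544425803688 0.04116316029936078 q [-0.01  0.5   0.01  1.05 -0.52  1.48] f [-3.8  3.4  5.1]
disc 15299 0.020713941082291132 ((0.5437320470809937, 0.25754788517951965), 0.06250996142625809)
grip 4305
A [0.56619081 0.60925817] S [0.22688265 0.24599052] h [0.04883577 0.07978615]
0.019907620633416986 [-3.58873138 -0.03874121  6.01559291]
```

```bash
cat > wind.py <<'E'
import numpy as np,sys
a,b,N=float(sys.argv[1]),float(sys.argv[2]),int(sys.argv[3])
f=np.linspace(a,b,N+1);P=np.round(4.8*np.c_[np.cos(f),np.sin(f)],1);print(np.diff(P,axis=0).round(1).tolist())
E
python3 wind.py 1.17 4.17 12; python3 wind.py 4.17 7.17 12
```

```text
[[-1.2, 0.3], [-1.2, 0.1], [-1.1, -0.3], [-1.1, -0.5], [-0.9, -0.8], [-0.7, -1.0], [-0.4, -1.1], [-0.1, -1.2], [0.2, -1.2], [0.5, -1.1], [0.7, -1.0], [0.9, -0.7]]
[[1.1, -0.5], [1.2, -0.2], [1.2, 0.1], [1.1, 0.4], [1.0, 0.7], [0.8, 0.8], [0.6, 1.1], [0.3, 1.2], [0.0, 1.2], [-0.4, 1.1], [-0.5, 1.1], [-0.9, 0.8]]
```

{"fn": "play_rows", "kwargs": {"moves": [[-1,[-1.2,0.3,0],[0,0,0]],[-1,[-1.2,0.1,0],[0,0,0]],[-1,[-1.1,-0.3,0],[0,0,0]],[-1,[-1.1,-0.5,0],[0,0,0]],[-1,[-0.9,-0.8,0],[0,0,0]],[-1,[-0.7,-1.0,0],[0,0,0]],[-1,[-0.4,-1.1,0],[0,0,0]],[-1,[-0.1,-1.2,0],[0,0,0]],[-1,[0,0,0],[0,0,0]]]}}

```text
clock: 13.27
eef_pos: [0.5579, -0.2214, 0.17]
tool_rot: [0.662, 0.703, -0.177, 0.189]
ft_force: [-0.0, 0.1, 2.4]
grip_width: 0.0197
```

```bash
cat > st.py <<'E'
from h import *
o=bot.get_obs();T=o['eef_pos'];a,s=T@ax-.5436,T@up-.2577
print('phi',np.arctan2(a,-s)%(2*np.pi),'r',np.hypot(a,s),'h',T@n-H0,'f(ax,up,n)',(o['ft_force']@np.c_[ax,up,n]).round(1),'tilt',np.degrees((Rw.inv()*R.from_quat(o['tool_rot'])).as_rotvec()).round(2),o['grip_width'],'q',o['joint_pos'].round(2),o['clock'])
E
python3 st.py
```

```text
phi 3.1507434172009567 r 0.04858030471152499 h 0.04092166996442556 f(ax,up,n) [-0.   1.1  2.2] tilt [-0.09 -0.03  0.09] 0.01971508994158474 q [-0.13  0.39 -0.07  1.01 -0.51  1.35] 13.2667
```

{"fn": "play_rows", "kwargs": {"moves": [[-1,[0.2,-1.2,0],[0,0,0]],[-1,[0.5,-1.1,0],[0,0,0]],[-1,[0.7,-1.0,0],[0,0,0]],[-1,[0.9,-0.7,0],[0,0,0]],[-1,[1.1,-0.5,0],[0,0,0]],[-1,[1.2,-0.2,0],[0,0,0]],[-1,[1.2,0.1,0],[0,0,0]],[-1,[1.1,0.4,0],[0,0,0]],[-1,[1.0,0.7,0],[0,0,0]],[-1,[0,0,0],[0,0,0]]]}}

```text
clock: 14.1
eef_pos: [0.5191, -0.1538, 0.1298]
tool_rot: [0.661, 0.704, -0.178, 0.188]
ft_force: [-2.8, 4.2, 5.4]
grip_width: 0.0199
```

```bash
python3 st.py; python3 look2.py 2>&1 | egrep 'tray|fence|jaw'; python3 wind.py 5.42 8.42 12
```

```text
phi 5.452240565973096 r 0.047402719585317526 h 0.041068739772802766 f(ax,up,n) [-2.6 -1.1  6.8] tilt [ 0.03 -0.04 -0.12] 0.01985294308467646 q [-0.    0.36 -0.22  0.95 -0.52  1.49] 14.1
[[0.8, 0.8], [0.6, 1.1], [0.3, 1.2], [0.0, 1.2], [-0.4, 1.1], [-0.5, 1.1], [-0.9, 0.8], [-1.0, 0.7], [-1.1, 0.3], [-1.2, 0.1], [-1.2, -0.2], [-1.1, -0.5]]
```

That was the stale earlier picture, because the script stopped before saving a new one. I'll go on winding in part and then check the gauge.

{"fn": "play_rows", "kwargs": {"moves": [[-1,[0.8,0.8,0],[0,0,0]],[-1,[0.6,1.1,0],[0,0,0]],[-1,[0.3,1.2,0],[0,0,0]],[-1,[0,1.2,0],[0,0,0]],[-1,[-0.4,1.1,0],[0,0,0]],[-1,[-0.5,1.1,0],[0,0,0]],[-1,[-0.9,0.8,0],[0,0,0]],[-1,[-1.0,0.7,0],[0,0,0]],[-1,[0,0,0],[0,0,0]]]}}

```text
clock: 14.9
eef_pos: [0.5988, -0.1599, 0.1362]
tool_rot: [0.661, 0.704, -0.178, 0.188]
ft_force: [-6.2, 3.6, 8.8]
grip_width: 0.0197
```

```bash
python3 st.py; cat > look4.py <<'E'
from h import *
import sys
p,d,o=grab('wrist');s,ds,_=grab('side');c,dc,_=grab('scene')
for nm,im,dd in (('wrist',p,d),('side',s,ds),('scene',c,dc)):
    W=cloud(nm,dd,o);A=W@ax;S=W@up;z=W[...,2];X=A;Y=W@np.array([-np.sin(YAW),np.cos(YAW),0]);hv=cv2.cvtColor(im,cv2.COLOR_RGB2HSV)
    wood=(hv[...,0]<28)&(hv[...,1]>60);br=(hv[...,2]>120)&(hv[...,1]<60);reg=(dd>0)&(abs(X-.5425)<.05)
    t=reg&wood&(abs(z-.06)<.006)&(abs(Y)<.11);f=reg&br&(z>.035)&(z<.078)&(Y>.03)&(Y<.12)
    if t.sum()>50: print(nm,'tray',t.sum(),cv2.minAreaRect(W[t][:,:2].astype(np.float32)),'Y',np.percentile(Y[t],[1,99]).round(4))
    if f.sum()>50: print(nm,'fence face Y',np.percentile(Y[f],[1,5,10]).round(4))
# rectify the dial (plane h~.003) from side & scene & wrist
ac,sc=.5436-.112,.2577
# dial view: image right = +up? draw: row down = -A(toward robot), col right = up-slope
g=np.linspace(-.042,.042,240);cc,rr=np.meshgrid(g,-g)   # cols: S-sc, rows: A-ac
P=(ac+rr.ravel())[:,None]*ax+(sc+cc.ravel())[:,None]*up+(H0+.004)*n
tiles=[]
for nm,im in (('wrist',p),('side',s),('scene',c)):
    uv=proj(nm,P,o).astype(np.float32).reshape(240,240,2);t=cv2.remap(im,uv[...,0],uv[...,1],cv2.INTER_CUBIC);cv2.circle(t,(120,120),97,(255,0,0),1);tiles.append(t)
cv2.imwrite(f'pics/{sys.argv[1]}.png',np.hstack(tiles)[:,:,::-1])
E
python3 look4.py g1
```

```text
phi 1.1595309038325146 r 0.04815149420874754 h 0.041138210812566946 f(ax,up,n) [-6.   0.9  9.6] tilt [ 0.14 -0.03 -0.07] 0.019672821856329663 q [-0.01  0.5   0.02  1.05 -0.52  1.48] 14.9
side tray 273 ((0.54005366563797, 0.036704618483781815), (0.061368998140096664, 0.1772371232509613), 3.491760492324829) Y [-0.0848  0.0441]
side fence face Y [0.0438 0.0452 0.0458]
scene tray 212 ((0.5425914525985718, 0.013629045337438583), (0.061134014278650284, 0.11810814589262009), 2.407170057296753) Y [-0.0781  0.037 ]
scene fence face Y [0.0436 0.0502 0.0523]
```

View pics/g1.png

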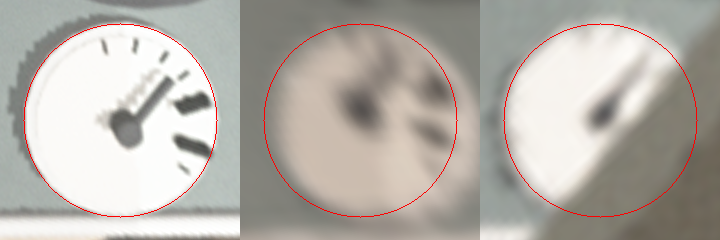

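The rectified dial (wrist tile, up-slope to the right) shows the pointer hub at (125,125), the tip at (168,80) and the marks at (193,102) and (193,146). So the gauge reads about 1.0 with the wheel at about 7.44, and the target of 1.8 should come near wheel 9.1.

{"fn": "play_rows", "kwargs": {"moves": [[-1,[-1.1,0.3,0],[0,0,0]],[-1,[-1.2,0.1,0],[0,0,0]],[-1,[-1.2,-0.2,0],[0,0,0]],[-1,[-1.1,-0.5,0],[0,0,0]],[-1,[-0.9,-0.7,0],[0,0,0]],[-1,[-0.7,-1.0,0],[0,0,0]],[-1,[0,0,0],[0,0,0]],[-1,[0,0,0],[0,0,0]]]}}

```text
clock: 15.72
eef_pos: [0.5837, -0.2134, 0.1664]
tool_rot: [0.662, 0.704, -0.176, 0.189]
ft_force: [2.3, 4.1, 0.7]
grip_width: 0.0197
```

```bash
python3 st.py;python3 look4.py g2
```

```text
phi 2.582903505382962 r 0.0486580813553365 h 0.04098301345732717 f(ax,up,n) [ 2.5 -3.1  2.6] tilt [-0.11  0.07  0.01] 0.019691893018801147 q [-0.11  0.44  0.    1.04 -0.51  1.37] 15.7167
side tray 270 ((0.5408269166946411, 0.039785102009773254), (0.06335652619600296, 0.17213188111782074), 4.26141357421875) Y [-0.078   0.0528]
side fence face Y [0.05   0.0504 0.0511]
scene tray 218 ((0.5417332649230957, 0.018658671528100967), (0.06038476899266243, 0.11886816471815109), 3.800759792327881) Y [-0.073   0.0434]
scene fence face Y [0.0452 0.0554 0.0578]
```

View pics/g2.png

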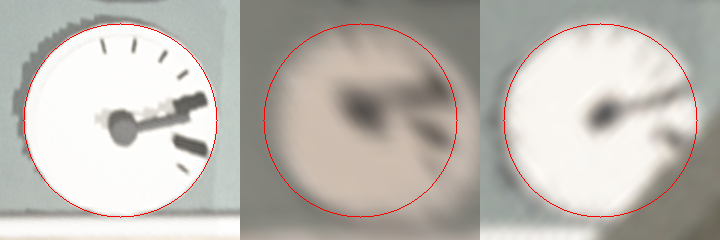

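The pointer runs from hub (123,127) to tip (190,118), so the gauge is about 1.65: between the marks but near the first. I'll add about 0.3 rad.

{"fn": "play_rows", "kwargs": {"moves": [[-1,[-0.3,-0.6,0],[0,0,0]],[-1,[-0.2,-0.6,0],[0,0,0]],[-1,[0,0,0],[0,0,0]],[-1,[0,0,0],[0,0,0]],[-1,[0,0,0],[0,0,0]]]}}

```text
clock: 16.28
eef_pos: [0.5729, -0.2186, 0.1689]
tool_rot: [0.661, 0.704, -0.176, 0.19]
ft_force: [4.8, 3.5, -0.8]
grip_width: 0.0196
```

```bash
python3 st.py
```

```text
phi 2.836014247295506 r 0.04868572122876098 h 0.04096734097788543 f(ax,up,n) [ 5.  -3.2  0.9] tilt [-0.17  0.02  0.03] 0.019606077947470022 q [-0.12  0.41 -0.03  1.02 -0.51  1.36] 16.2833
```

{"fn": "play_rows", "kwargs": {"moves": [[0.5,[0,0,0],[0,0,0]],[1,[0,0,0],[0,0,0]],[1,[0,0,0],[0,0,0]],[1,[0,0,0],[0,0,0]],[1,[0,0,0],[0,0,0]],[1,[0,0,-1],[0,0,0]],[1,[0,0,-2.5],[0,0,0]],[1,[0,0,-3],[0,0,0]],[1,[0,0,-3],[0,0,0]],[1,[0,0,-3],[0,0,0]],[1,[0,0,-3],[0,0,0]],[1,[0,0,0],[0,0,0]]]}}

```text
clock: 17.28
eef_pos: [0.5686, -0.1399, 0.3101]
tool_rot: [0.661, 0.704, -0.174, 0.193]
ft_force: [0.1, -0.9, 0.9]
grip_width: 0.0853
```

{"fn": "play_rows", "kwargs": {"moves": [[1,[2,0,-2],[0,0,0]],[1,[2,0,-2],[0,0,0]],[1,[0,0,0],[0,0,0]],[1,[0,0,0],[0,0,0]],[1,[0,0,0],[0,0,0]]]}}

```text
clock: 17.7
eef_pos: [0.5628, -0.0875, 0.3177]
tool_rot: [0.661, 0.704, -0.177, 0.189]
ft_force: [0.2, -0.1, 0.9]
grip_width: 0.0852
```

```bash
python3 st.py;python3 look4.py g3; python3 - <<'E'
from h import *
p,d,o=grab('wrist');g=cv2.imread('pics/g3.png');c=cv2.resize(p[:,:,::-1],(480,360))
im=np.zeros((600,720,3),np.uint8);im[:240]=g;im[240:,:480]=c;cv2.imwrite('pics/fin.png',im)
E
```

```text
phi 2.076034405245913 r 0.01449990670467452 h 0.23550009488056414 f(ax,up,n) [0.2 0.5 0.8] tilt [-0.01 -0.05 -0.02] 0.08515953207308223 q [ 0.12  0.35  0.27  1.52 -0.52  1.63] 17.7
wrist tray 555 ((0.5444861650466919, -0.025786982849240303), (0.05573640018701553, 0.027774261310696602), 4.242977619171143) Y [-0.0727 -0.0464]
side tray 272 ((0.5404349565505981, 0.040983058512210846), (0.06370982527732849, 0.1713278442621231), 2.9541127681732178) Y [-0.0774  0.052 ]
side fence face Y [0.0491 0.0513 0.0522]
scene tray 222 ((0.5417366027832031, 0.02159808948636055), (0.05948402360081673, 0.11846918612718582), 3.6224215030670166) Y [-0.0701  0.0464]
scene fence face Y [0.0483 0.0554 0.058 ]
```

View pics/fin.png

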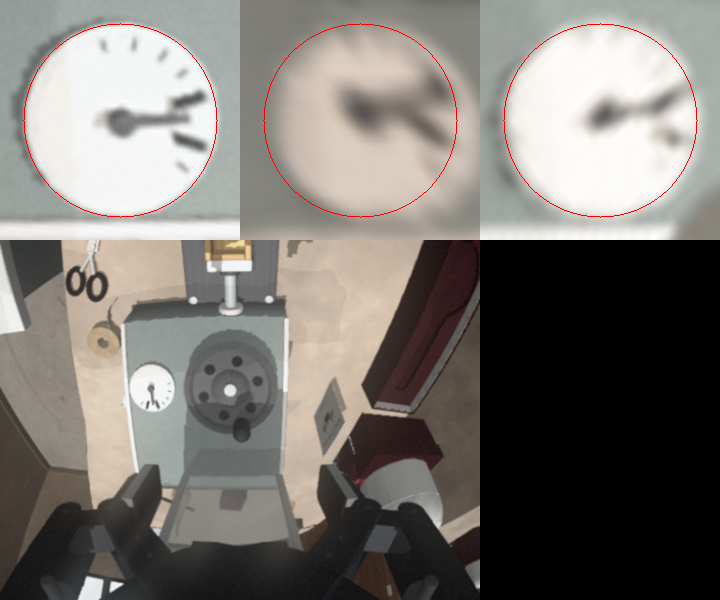

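The pointer runs from hub (121,122) to tip (188,119), about straight up the slope and between the marks (190,102) and (190,142), so the gauge is about 1.75–1.8. The wheel stayed where it was released, the jaw is against the tray, and the gripper is well clear.

```bash
python3 -c "
from workcell import bot
print(bot.job_done(), bot.get_obs()['clock'])"
```

```text
the job is handed in; nothing more can be done
the job is handed in; nothing more can be done
```

The press is tensioned with the wooden tray in it, and the job is handed in. The whole run took about 18 s of the 72 s allowed.

**Tray:** I gripped it across its 56 mm side and set it on the bed. After letting go it was about 1 mm off centre, 8 mm from the fence and within half a degree of square.

**Winding:** I gripped the crank along the wheel axis and wound clockwise from about 1.15 to 9.1 rad. I stopped at gauge readings of about 1.0 and 1.65 on the way. The last two gauge checks, before and after release, never showed it past the midpoint between the marks.

**Last check, after release:** The pointer stands at about 1.75–1.8, between the two marks. The wheel stayed where I left it, and the jaw holds the tray against the pushed-back fence. The gripper was clear, with forces near zero.

**Disagreements and gaps:**
- The side camera read about 5 mm low along the jaw travel compared with the wrist camera, so I trusted the wrist view for placing.
- One wrist check during winding failed and I viewed an old picture by mistake.
- The tray's squareness under tension was seen only coarsely, at 3.0–4.2° against the press's 3.6°.
- I viewed 10 pictures in all, including the stale one.

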